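# Thread a compression spring onto a notched guide rod

### The job

Thread the loose green compression spring, bent-in end down as it stands, over the upright guide rod, and work it down past both notched brass collars until its end coil sits fully home on the seat at the foot of the rod. Whenever its bent-in end snags on a collar, do not force it (never push with more than 30 N): twist the spring a little under light pressure until the end finds a notch. Leave the spring standing upright on the seat, and leave the red puck, the flat steel disc, the hex key and the marker where they are.

Things in the scene. Friction and masses are not known exactly. Their poses are not given: they have to be found in the camera images.
- spring_mid (a point): centre (on the axis, half-way up) of the loose green compression spring, which stands upright on the bench: outer diameter 35 mm, bore 27 mm, length 60 mm, wire 4 mm thick, 60 g, so stiff that hand forces hardly shorten it. z points along its axis to its upper end. It is round and may be gripped at any angle
- spring_foot (a point): centre of the spring's lower end, 30 mm below spring_mid on the axis. There the end of the wire is bent in towards the axis: a hook 4 mm thick, 0 to 4 mm above the lower end, that lies in this point's +x direction and reaches in to 6.5 mm from the axis
- rod_top (a point): top centre of the guide rod, on its axis, 62 mm above the seat. The rod stands upright in the middle of a fixed dark steel plate (80 x 80 x 14 mm); it is 10 mm in diameter and tapers to 4 mm over its upper 12 mm
- upper_collar (a point): centre of the upper face of the upper brass collar on the rod, 31 mm above the seat: diameter 23 mm, 5 mm thick, with four notches 7 mm wide, 90 degrees apart, cut in as far as the rod, through which the spring's hook passes. It is clamped at an angle that differs every time and is not measured (this point's axes do not show it): twist to find a notch, at most 45 degrees away
- lower_collar (a point): centre of the upper face of the lower brass collar, 11 mm above the seat: the same shape as the upper one, clamped at another unmeasured angle, so the hook snags there again and must be twisted to a notch
- seat (a point): centre of the seat, the upper face of a bright disc of diameter 39 mm at the foot of the rod, 18 mm above the bench; z up. Fully home, spring_foot lies at this point
- red_puck: bystander: red round resin puck, 30 mm diameter, 16 mm high; origin at the centre of its underside
- steel_disc: bystander: flat round steel disc, 50 mm diameter, 12 mm high; origin at the centre of its underside
- hex_key: bystander: dark L-shaped hex key, 28 x 87 x 5 mm, lying flat; origin at the centre of its underside
- marker: bystander: black and white marker pen, 18 x 126 x 18 mm, lying; origin at the centre of its underside
- spring: the whole spring; origin at the centre of its underside, the same point as spring_foot
- guide_stand: the fixed stand with plate, seat, rod and collars; origin at the centre of the plate's underside
Things that resemble listed ones, but are neither listed nor needed, are in the scene too. There is more than one size of the guide_stand; the job needs the larger.

How it is judged:
On the way, in this order (a step that is already met when the one before it is completed fails the run):
1. the spring is threaded over the rod end, its foot round the rod above the upper collar (horizontal distance between spring_foot and seat below 0.005 m and z of spring_foot in the frame of seat between 0.026 and 0.058 m), for 0.1 s.
2. the spring's bent-in end has passed the upper collar (horizontal distance between spring_foot and seat below 0.005 m and z of spring_foot in the frame of seat below 0.022 m), for 0.1 s.
At the end, for the whole second after the job is handed in: the spring stands at rest round the rod with its lower end on the seat: its foot within 4 mm of the seat's centre sideways and less than 3 mm above it, its axis within 0.09 rad of vertical (horizontal distance between spring_foot and seat below 0.004 m and z of spring_foot in the frame of seat below 0.003 m and angle between spring_mid's own z axis and vertical below 0.09 rad and linear speed of spring below 0.02 m/s); the robot touches nothing.
It fails at once if before it is home (its foot more than 4 mm above the seat), the spring is pushed against the guide stand (rod or collars) with more than 30 N (contact force between spring and guide_stand above 30 N and z of spring_foot in the frame of seat above 0.004 m).
It fails at once if the spring is rammed onto the seat with more than 70 N (contact force between spring and guide_stand above 70 N).
It fails at once if the red puck, the steel disc, the hex key or the marker is moved by more than 20 mm (distance of any of red_puck, steel_disc, hex_key, marker from where it was at the start of the episode above 0.02 m).
It also fails if it takes over 64 s, if anything falls off the work surface, if the arm or the gripper's body presses on something with over 40 N, if the wrist force passes 120 N, or if a joint passes its speed limit or range.

### The arm

A 6-joint arm with a two-finger parallel gripper is mounted at the origin on a cart in front of the work surface, level with it; the furniture and walls round the work are solid. World frame = base frame: x ahead of the robot, y to its left, z up, the work surface at z = 0. Lengths are in m, angles in rad, forces in N, time in s.
With the tool pointing down it reaches from about 0.35 to 0.975 m from the base axis. Payload 17.4 kg.
Tool frame: the origin (TCP) lies midway between the tips of the shut fingers; the grasp point (between the pads) lies 19 mm behind it (manip.hold_point_z is the z of the grasp point in the tool frame, in m); z points along the fingers, x is the direction in which the jaws open and shut, and the axes are right-handed (so a half turn about z gives the same grasp; the last joint's range is limited). The gripper opens to 85 mm and grips with 20 to 120 N. Pads are 22 mm wide; open, the fingers measure 114 mm over their backs; the gripper's body (76 mm by 85 mm) begins 54 mm behind the grasp point. The pads swing forward as they close: fully open they stand 13 mm farther back than shut.
Start: joints at [-1.381, 0.116, 1.442, -0, 1.584, -0.038], TCP at [0.152, -0.658, 0.231] pointing down, gripper open.
Joint ranges: [-2.83, 2.83], [-0.83, 2.19], [0.07, 2.5], [-1.14, 4.28], [0.01, 3], [-2.97, 2.97]. Speed limits (rad/s): [1.89, 1.89, 2.22, 3.14, 3.14, 3.14].

### API

Orientations are given as a rotation vector (axis times angle).
In Python, from workcell import status, grab_frame, manip gives the robot as it stands.
- The arm moves only by the tool step_arm, never from a script. Its argument "commands" is a list of rows, each a list of 6 numbers: the shift along the world's x, y, z in m, then the turn, a rotation vector about the world's x, y, z in rad. A call has 1 to 20 rows; each row shifts and turns the commanded pose from where the row before left it; what a row does not reach is not made up. A row lasts 1/10 s, in which the tool goes at most 50 mm and 8.59 degrees, less where a joint would pass 70% of its speed; a pose out of reach is approached as far as the arm can. A call with a gripper value outside its range is refused whole. "jaw" is the gripper command: -1 is fully open, 1 is shut, values between are in proportion, set as the call begins (left out, the last holds). The fingers move at their own pace and stop on an object; "squeeze" is the grip in N (left out, the last holds). Time passes only in rows, so rows that do not move let the fingers close. It gives the time, the measured TCP pose, the force and the opening at its end, in the units of the state.
- status.read_state(): the state, without advancing time (a new reading comes with each control period).
- grab_frame(name): name is "scene" or "top" or "wrist"; returns a dict with "img" (384x512x3 uint8, red, green, blue), "camera_matrix" (3x3 intrinsics, pixels), "dist_coeffs" ([k1, k2, p1, p2, k3] as OpenCV has them; the pictures are not rectified), "origin" and "attitude" of the camera in the world. Camera axes: x right, y up, looking along -z (the intrinsics and any distortion apply to the point x, -y, -z); pixel columns grow to the right and rows downward; lengths in m; the calibration is good to about 2 mm. A picture is of the moment at which its call begins. There is no depth.
- manip.sign_off(): hands the job in, once; it reports no verdict.
The state is a dict: "time_s": time; "joints": joint angles; "qvel": joint speeds; "joint_efforts": joint torques, N m; "tool_pos": TCP position; "tcp_rot": TCP orientation; "wrist_force": force on the tool from outside, world axes, zero at the start; "ft_torque": the same for the moment, N m; "grip_width": finger opening in m.
Only numpy, scipy, OpenCV 4.12 (cv2) and the standard library are available. Lean on these libraries where they do the work, as an engineer would, in place of code of your own. Each camera call takes 0.05 s, during which the arm holds its last target.

## Working session

There is one attempt and no reset: what is moved stays moved. The work goes in short steps, Python scripts to look and compute and a tool call to move; the robot and the scene stay as the last step left them, time stands still between calls to the robot, and variables do not carry over. Pictures are saved under pics/ and viewed, and the job is handed in when it is done.

Besides the shell and the picture viewer there is one more tool, called after "Call:" in YAML: its name, and indented under it one key for each argument. step_arm: Moves the arm, as the interface text tells. Its arguments: {"type":"object","properties":{"commands":{"type":"array"},"jaw":{"type":"number"},"squeeze":{"type":"number"}},"required":["commands"]}

```bash
ls; mkdir -p pics; cat > h.py <<'E'
import numpy as np, cv2, pickle
from workcell import status, grab_frame, manip
def grab(n,fn):
    f=grab_frame(n); cv2.imwrite(f'pics/{fn}.png',cv2.cvtColor(np.asarray(f['img']),cv2.COLOR_RGB2BGR)); pickle.dump({k:np.asarray(v) for k,v in f.items()},open(f'pics/{fn}.pkl','wb')); return f
def load(fn): return pickle.load(open(f'pics/{fn}.pkl','rb'))
def att(f):
    a=np.asarray(f['attitude'],float)
    if a.shape==(3,3): return a
    return cv2.Rodrigues(a)[0]
def ray(f,uv):
    p=cv2.undistortPoints(np.array([[uv]],float),np.asarray(f['camera_matrix']),np.asarray(f['dist_coeffs']))[0,0]
    return np.asarray(f['origin'],float), att(f)@np.array([p[0],-p[1],-1.])
def plane(f,uv,z):
    o,d=ray(f,uv); return o+d*(z-o[2])/d[2]
def proj(f,P):
    c=att(f).T@(np.asarray(P,float)-np.asarray(f['origin'])); c=c*[1,-1,-1]
    return cv2.projectPoints(c.reshape(1,1,3),np.zeros(3),np.zeros(3),np.asarray(f['camera_matrix']),np.asarray(f['dist_coeffs']))[0].ravel()
E
python3 - <<'E'
from h import *
for n in ['scene','top','wrist']:
    f=grab(n,n+'0'); print(n,f['origin'],f['attitude'],np.asarray(f['camera_matrix']).tolist(),f['dist_coeffs'])
print(status.read_state(),manip.hold_point_z)
E
```

```text
pics
scene [ 0.19279199 -0.50994206  0.73051642] [ 0.6764919  -0.22682917 -0.58830268] [[393.02865374442047, 0.0, 258.2965377153888], [0.0, 393.02865374442047, 192.48351865751812], [0.0, 0.0, 1.0]] [-0.03378212  0.          0.          0.          0.        ]
top [ 0.42865706 -0.03118603  0.92580362] [ 0.10721013 -0.11519999 -1.56167294] [[408.80835039310574, 0.0, 252.14290371963102], [0.0, 408.80835039310574, 191.60863407941787], [0.0, 0.0, 1.0]] [0.01338255 0.         0.         0.         0.        ]
wrist [ 0.23417641 -0.63798568  0.37262976] [-0.27619561  0.22208769 -1.32925213] [[322.60695052881715, 0.0, 254.37318272993804], [0.0, 322.60695052881715, 194.18006026706834], [0.0, 0.0, 1.0]] [-0.04623473  0.          0.          0.          0.        ]
{'time_s': 0.15, 'joints': array([-1.38078077e+00,  1.16378418e-01,  1.44211184e+00,  4.33475303e-05,
        1.58401579e+00, -3.78195154e-02]), 'qvel': array([-0.00090364, -0.00200013, -0.00149053,  0.00028715, -0.00069435,
       -0.00114544]), 'joint_efforts': array([ 7.01082954e-04, -7.32508922e+01, -6.32849908e+01, -3.97929625e-05,
        4.95048298e-03, -2.22795495e-05]), 'tool_pos': array([ 0.15242417, -0.65741216,  0.23072999]), 'tcp_rot': array([-2.45906606e+00,  1.95413749e+00,  1.04416902e-03]), 'wrist_force': array([-0.28664105, -0.50277658, -0.73961541]), 'ft_torque': array([-0.0064431 , -0.0002829 , -0.00703631]), 'grip_width': 0.08560117187263327} -0.0187
```

View pics/scene0.png

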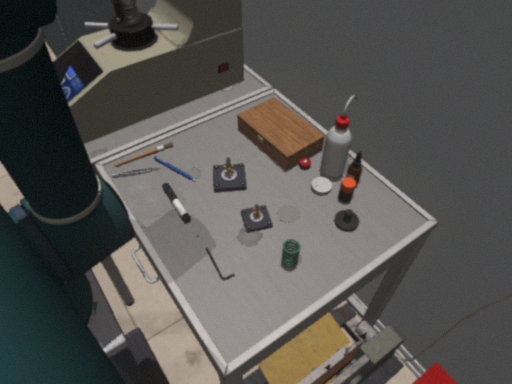

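View pics/top0.png

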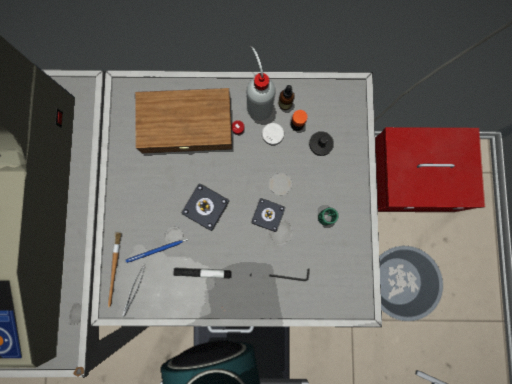

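View pics/wrist0.png

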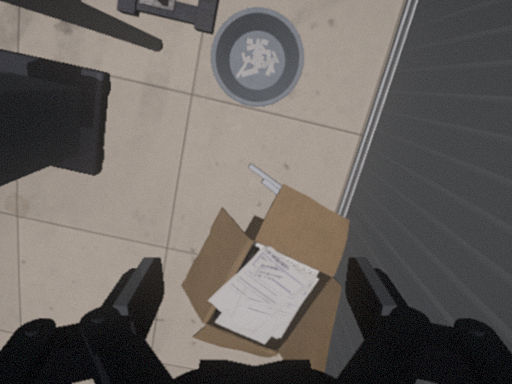

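The larger stand is at about (205,206) in top and (229,176) in scene. The green spring is at (328,216) in top and (290,254) in scene. I'll zoom in and measure both.

```bash
python3 - <<'E'
from h import *
t=load('top0'); s=load('scene0')
def crop(f,u,v,r=30):
    b=cv2.cvtColor(f['img'],cv2.COLOR_RGB2BGR)[v-r:v+r,u-r:u+r]; return cv2.resize(b,(380,380),interpolation=cv2.INTER_CUBIC)
cv2.imwrite('pics/crop0.png',np.vstack([np.hstack([crop(t,205,206),crop(t,328,216)]),np.hstack([crop(s,229,174),crop(s,290,254)])])[:,:])
im=cv2.imread('pics/crop0.png'); cv2.imwrite('pics/crop0.png',cv2.resize(im,(600,600)))
# plate corners: dark mask in top
for nm,f,c in [('top',t,(205,206)),('scene',s,(229,176))]:
    g=cv2.cvtColor(f['img'],cv2.COLOR_RGB2HSV); 
    m=((g[...,2]<85)).astype(np.uint8)
    n,l,st,ce=cv2.connectedComponentsWithStats(m)
    for i in range(1,n):
        if 300<st[i,4]<3000: print(nm,'dark',st[i],ce[i],plane(f,ce[i],0.014))
    h=cv2.inRange(g,(60,80,20),(95,255,255))
    n,l,st,ce=cv2.connectedComponentsWithStats(h)
    for i in range(1,n):
        if 40<st[i,4]<3000: print(nm,'green',st[i],ce[i],plane(f,ce[i],0.03),plane(f,ce[i],0.06))
E
```

```text
top dark [278  85  16  28 324] [286.2191358   99.36419753] [ 0.77614846 -0.11348074  0.014     ]
top dark [247  96  29  29 546] [261.27838828 111.13553114] [ 0.74727271 -0.05551411  0.014     ]
top dark [137  98 107  58 762] [191.91732283 146.54330709] [0.66192339 0.10283723 0.014     ]
top dark [309 132  24  24 460] [320.75434783 143.35434783] [ 0.67156504 -0.19208492  0.014     ]
top dark [494 134  18 197 639] [503.74960876 226.7198748 ] [ 0.48369421 -0.59499193  0.014     ]
top dark [490 138  22 246 523] [500.94072658 267.94646272] [ 0.39351156 -0.58139179  0.014     ]
top dark [182 184  47  47 829] [205.10615199 206.18335344] [0.5251016  0.06970389 0.014     ]
top dark [252 199  32  33 449] [267.53006682 214.94877506] [ 0.50631047 -0.07015406  0.014     ]
top dark [ 380  251   59   66 1542] [415.91309987 285.23800259] [ 0.35493757 -0.39375478  0.014     ]
top dark [  0 280  22  79 813] [  8.95694957 318.20172202] [0.28182909 0.4830426  0.014     ]
top green [319 208  19  17 195] [328.16410256 215.93333333] [ 0.50364906 -0.20263538  0.03      ] [ 0.50113762 -0.19689363  0.06      
[... 289 characters left out ...]
72595] [0.51736501 0.05854134 0.014     ]
scene dark [241 205  31  28 489] [255.88139059 219.46216769] [ 0.49987325 -0.08173036  0.014     ]
scene dark [334 210  25  22 419] [346.12171838 220.49880668] [ 0.66553367 -0.20125905  0.014     ]
scene dark [281 241  18  30 382] [289.78272251 256.09947644] [ 0.50329016 -0.20074336  0.014     ]
scene dark [313 329  54  55 598] [343.11204013 361.64715719] [ 0.44670054 -0.42433276  0.014     ]
scene green [ 0 43 12 16 73] [ 4.20547945 50.67123288] [0.19863335 0.98254081 0.03      ] [0.19838319 0.91862441 0.06      ]
scene green [284 242  15  13  48] [289.41666667 250.16666667] [ 0.50458732 -0.19601149  0.03      ] [ 0.49123451 -0.20945574  0.06      ]
```

View pics/crop0.png

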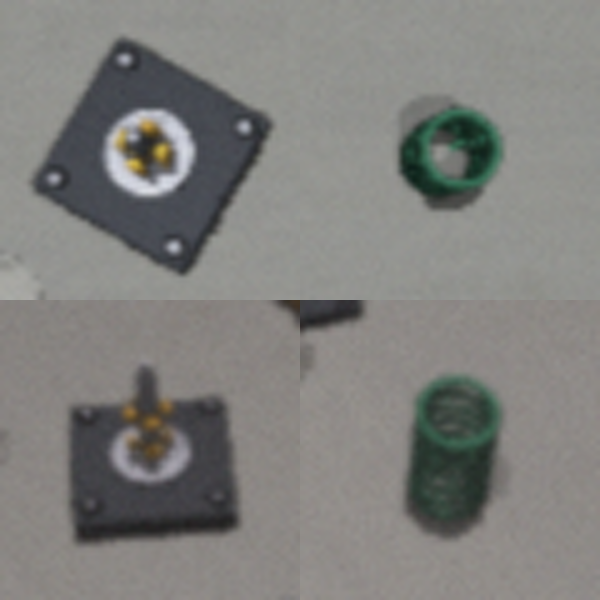

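```bash
python3 - <<'E'
from h import *
t=load('top0'); s=load('scene0')
def tri(a,b):
    (o1,d1),(o2,d2)=a,b
    A=np.stack([d1,-d2],1); x=np.linalg.lstsq(A,o2-o1,rcond=None)[0]
    p,q=o1+d1*x[0],o2+d2*x[1]; return (p+q)/2,np.linalg.norm(p-q)
print('spring top',plane(t,(329.5,214.9),.058),plane(s,(291.1,245.9),.058),tri(ray(t,(329.5,214.9)),ray(s,(291.1,245.9))))
print('seat',plane(t,(204.4,206),.018),plane(s,(228.6,174),.018),tri(ray(t,(204.4,206)),ray(s,(228.6,174))))
w=load('wrist0'); st=status.read_state()
R=cv2.Rodrigues(st['tcp_rot'])[0]; print(R, R.T@(w['origin']-st['tool_pos']), R.T@att(w))
E
```

```text
spring top [ 0.50352667 -0.20016523  0.058     ] [ 0.50113191 -0.20262688  0.058     ] (array([ 0.50353654, -0.200798  ,  0.05361665]), np.float64(0.0008462456217558987))
seat [0.52507938 0.0708436  0.018     ] [0.52307074 0.06828029 0.018     ] (array([0.52523201, 0.07143886, 0.01394724]), np.float64(0.0006214194286444251))
[[ 2.25869549e-01 -9.74157549e-01 -1.29953363e-04]
 [-9.74157132e-01 -2.25869573e-01  9.05142915e-04]
 [-9.11104314e-04 -7.78492259e-05 -9.99999582e-01]] [-0.00058839 -0.08403846 -0.14189275] [[ 9.99999286e-01 -8.31690477e-04  8.58587904e-04]
 [-5.10037059e-04 -9.46473400e-01 -3.22781416e-01]
 [ 1.08108484e-03  3.22780748e-01 -9.46473148e-01]]
```

Call:
step_arm:
  commands:
    - [0.0175,0.0228,-0.002,0,0,0.05]
    - [0.0175,0.0228,-0.002,0,0,0.05]
    - [0.0175,0.0228,-0.002,0,0,0.05]
    - [0.0175,0.0228,-0.002,0,0,0.05]
    - [0.0175,0.0228,-0.002,0,0,0.05]
    - [0.0175,0.0228,-0.002,0,0,0.05]
    - [0.0175,0.0228,-0.002,0,0,0.05]
    - [0.0175,0.0228,-0.002,0,0,0.05]
    - [0.0175,0.0228,-0.002,0,0,0.05]
    - [0.0175,0.0228,-0.002,0,0,0.05]
    - [0.0175,0.0228,-0.002,0,0,0.05]
    - [0.0175,0.0228,-0.002,0,0,0.05]
    - [0.0175,0.0228,-0.002,0,0,0.05]
    - [0.0175,0.0228,-0.002,0,0,0.05]
    - [0.0175,0.0228,-0.002,0,0,0.05]
    - [0.0175,0.0228,-0.002,0,0,0.05]
    - [0.0175,0.0228,-0.002,0,0,0.05]
    - [0.0175,0.0228,-0.002,0,0,0.05]
    - [0.0175,0.0228,-0.002,0,0,0.05]
    - [0.0175,0.0228,-0.002,0,0,0.05]
  jaw: -1
  squeeze: 60

```text
time_s: 2.15
tool_pos: [0.5029, -0.2005, 0.1911]
tcp_rot: [-3.096, 0.533, 0.0]
wrist_force: [0.4, -0.7, -0.0]
grip_width: 0.0858
```

```bash
python3 - <<'E'
from h import *
f=grab('wrist','wrist1'); st=status.read_state(); print(st['time_s'],st['tool_pos'],st['tcp_rot'],st['joints'],st['wrist_force'])
print(proj(f,(.5025,-.2015,.06)),proj(f,(.5025,-.2015,0)))
E
```

```text
2.2 [ 0.50459702 -0.19795968  0.1906328 ] [-3.09582028e+00  5.25609197e-01  1.15462872e-04] [-4.21675312e-01 -1.62019608e-01  1.78061752e+00  1.40646574e-03
  1.52343472e+00 -8.53890299e-02] [-0.00320586  1.88735875 -1.82542691]
[253.92665341 186.05742612] [254.08532719 169.25210732]
```

View pics/wrist1.png

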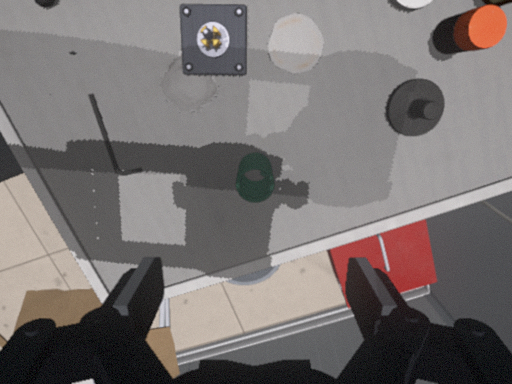

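```bash
python3 - <<'E'
from h import *
f=load('wrist1'); im=f['img'][140:215,215:295]
b=cv2.cvtColor(im,cv2.COLOR_RGB2BGR); b=np.clip(b.astype(float)*2.5,0,255).astype(np.uint8)
cv2.imwrite('pics/w1c.png',cv2.resize(b,None,fx=7.5,fy=7.5,interpolation=cv2.INTER_CUBIC))
g=cv2.cvtColor(f['img'],cv2.COLOR_RGB2HSV); m=cv2.inRange(g,(60,80,10),(95,255,255))
n,l,st,ce=cv2.connectedComponentsWithStats(m)
for i in range(1,n):
    if st[i,4]>60: print(st[i],ce[i],plane(f,ce[i],.03))
# predicted outline of top ring for a true pose
for z in (0,.06):
  P=np.array([proj(f,(.5025+.0175*np.cos(a),-.2015+.0175*np.sin(a),z)) for a in np.linspace(0,6.28,40)]); print(z,P.min(0),P.max(0))
E
```

```text
0 [237.63914183 153.03138824] [270.55252335 184.98732929]
0.06 [234.2050003  166.86608448] [273.67068382 204.54122802]
```

View pics/w1c.png

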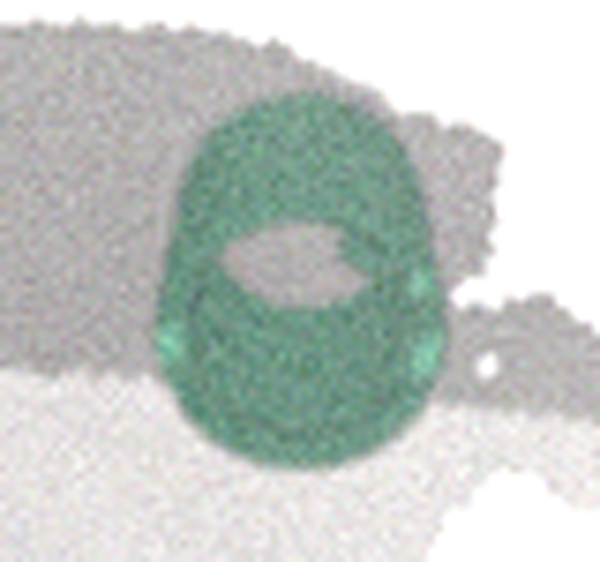

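```bash
python3 - <<'E'
from h import *
f=load('wrist1'); st=status.read_state(); print(st['tool_pos'],st['tcp_rot'],st['wrist_force'])
print(plane(f,(254.8,183.3),.06), plane(f,(254.8,167.7),0))
R=cv2.Rodrigues(st['tcp_rot'])[0]; print(R); print(f['origin']-st['tool_pos']-R@np.array([-.0006,-.0840,-.1419]))
E
```

```text
[ 0.50459702 -0.19795968  0.1906328 ] [-3.09582028e+00  5.25609197e-01  1.15462872e-04] [-0.00320586  1.88735875 -1.82542691]
[ 0.50408087 -0.19935178  0.06      ] [ 0.50378152 -0.20015444  0.        ]
[[ 9.43964589e-01 -3.30046700e-01  1.73606915e-04]
 [-3.30046591e-01 -9.43963511e-01  1.46188733e-03]
 [-3.18612496e-04 -1.43726824e-03 -9.99998916e-01]]
[-5.21126402e-05 -2.84131984e-03  4.33428549e-04]
```

Call:
step_arm:
  commands:
    - [0,0,0,0,0,0]
    - [0.0005,0.0005,-0.015,0,0,0]
    - [0.0005,0.0005,-0.015,0,0,0]
    - [0,0,-0.015,0,0,0]
    - [0,0,-0.015,0,0,0]
    - [0,0,-0.015,0,0,0]
    - [0,0,-0.015,0,0,0]
    - [0,0,0,0,0,0]
    - [0,0,0,0,0,0]

```text
time_s: 3.1
tool_pos: [0.5034, -0.2006, 0.1012]
tcp_rot: [-3.095, 0.536, 0.001]
wrist_force: [1.0, 0.1, 0.3]
grip_width: 0.0855
```

```bash
python3 - <<'E'
from h import *
f=grab('wrist','wrist2'); st=status.read_state(); print(st['time_s'],st['tool_pos'],st['tcp_rot'],st['wrist_force'])
E
```

```text
3.15 [ 0.50368834 -0.20068741  0.10182235] [ 3.09532837e+00 -5.36068000e-01  8.70483259e-04] [ 0.30033178  0.82987619 -0.0624372 ]
```

View pics/wrist2.png

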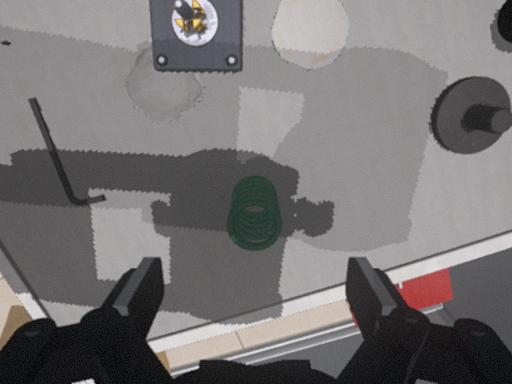

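```bash
python3 - <<'E'
from h import *
f=load('wrist2')
g=f['img'].astype(int); m=((g[...,1]-g[...,0]>12)&(g[...,1]>g[...,2]+3)).astype(np.uint8)
m=cv2.morphologyEx(m,cv2.MORPH_OPEN,np.ones((3,3)))
n,l,st,ce=cv2.connectedComponentsWithStats(m)
print([ (st[i],ce[i]) for i in range(1,n) if st[i,4]>150])
for c in [(.504,-.2),(.5025,-.2015)]:
  for z in (0,.06):
    P=np.array([proj(f,(c[0]+.0175*np.cos(a),c[1]+.0175*np.sin(a),z)) for a in np.linspace(0,6.28,40)]); print(c,z,P.min(0),P.max(0))
E
```

```text
[(array([ 228,  177,   53,   73, 2636], dtype=int32), array([253.48823976, 213.465478  ]))]
(0.504, -0.2) 0 [232.42600473 173.79113473] [276.33142238 215.31372016]
(0.504, -0.2) 0.06 [226.04048333 199.80934043] [282.3837453  251.29631209]
(0.5025, -0.2015) 0 [231.33986652 176.16196145] [275.1406744  217.48553912]
(0.5025, -0.2015) 0.06 [224.66990401 202.78888485] [280.83651822 253.94735492]
```

Call:
step_arm:
  commands:
    - [0,0,-0.013,0,0,0]
    - [0,0,-0.013,0,0,0]
    - [0,0,-0.013,0,0,0]
    - [0,0,-0.013,0,0,0]
    - [0,0,-0.013,0,0,0]
    - [0,0,-0.013,0,0,0]
    - [0,0,0,0,0,0]
    - [0,0,0,0,0,0]

```text
time_s: 3.95
tool_pos: [0.5034, -0.2006, 0.0232]
tcp_rot: [-3.095, 0.536, 0.001]
wrist_force: [-0.2, 0.2, 0.2]
grip_width: 0.0854
```

Call:
step_arm:
  commands:
    - [0,0,0,0,0,0]
    - [0,0,0,0,0,0]
    - [0,0,0,0,0,0]
    - [0,0,0,0,0,0]
    - [0,0,0,0,0,0]
    - [0,0,0,0,0,0]
    - [0,0,0,0,0,0]
    - [0,0,0,0,0,0]
    - [0,0,0,0,0,0]
    - [0,0,0,0,0,0]
  jaw: 1
  squeeze: 60

```text
time_s: 4.95
tool_pos: [0.5038, -0.2007, 0.0238]
tcp_rot: [3.095, -0.536, 0.002]
wrist_force: [0.7, -0.6, 5.4]
grip_width: 0.0331
```

```bash
python3 - <<'E'
from h import *
f=grab('wrist','wrist3'); st=status.read_state(); print(st['time_s'],st['tool_pos'],st['tcp_rot'],st['wrist_force'],st['grip_width'])
E
```

```text
5.0 [ 0.50378482 -0.20070686  0.02378935] [ 3.09528634e+00 -5.36132297e-01  1.49997350e-03] [ 0.50858488 -0.8465397   6.10405545] 0.03294451535890669
```

View pics/wrist3.png

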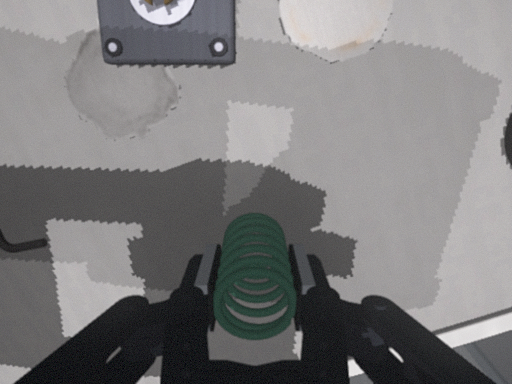

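Call:
step_arm:
  commands:
    - [0,0,0.005,0,0,0]
    - [0,0,0.015,0,0,0]
    - [0,0,0.02,0,0,0]
    - [0,0,0.02,0,0,0]
    - [0,0,0.02,0,0,0]
    - [0,0,0.02,0,0,0]
    - [0,0,0.01,0,0,0]
    - [0,0,0,0,0,0]

```text
time_s: 5.8
tool_pos: [0.5039, -0.2008, 0.1351]
tcp_rot: [3.095, -0.536, 0.004]
wrist_force: [0.5, -0.3, -1.6]
grip_width: 0.0332
```

Call:
step_arm:
  commands:
    - [0.001,0.01,0,0,0,0.03]
    - [0.001,0.015,0,0,0,0.03]
    - [0.0015,0.02,0,0,0,0.03]
    - [0.0015,0.02,0,0,0,0.03]
    - [0.0015,0.02,0,0,0,0.03]
    - [0.0015,0.02,0,0,0,0.03]
    - [0.0015,0.02,0,0,0,0.03]
    - [0.0015,0.02,0,0,0,0.03]
    - [0.0015,0.02,0,0,0,0.03]
    - [0.0015,0.02,0,0,0,0.03]
    - [0.0015,0.02,0,0,0,0.03]
    - [0.0015,0.02,0,0,0,0.03]
    - [0.0015,0.02,0,0,0,0.03]
    - [0.0015,0.015,0,0,0,0.03]
    - [0.001,0.01,0,0,0,0.03]
    - [0,0,0,0,0,0]
    - [0,0,0,0,0,0]
    - [0,0,0,0,0,0]

```text
time_s: 7.6
tool_pos: [0.5244, 0.0689, 0.1332]
tcp_rot: [3.137, 0.167, -0.0]
wrist_force: [-0.1, 0.4, -0.2]
grip_width: 0.0329
```

```bash
python3 - <<'E'
from h import *
for n in ['wrist','scene','top']: f=grab(n,n+'4')
st=status.read_state(); print(st['time_s'],st['tool_pos'],st['tcp_rot'],st['joints'],st['wrist_force'],st['grip_width'])
b=[cv2.imread(f'pics/{n}4.png') for n in ['wrist','scene','top']]
cv2.imwrite('pics/all4.png',np.hstack([cv2.resize(b[1][100:250,150:350],(400,300)),cv2.resize(b[2][130:280,100:300],(400,300))]))
E
```

```text
7.75 [0.52445477 0.06892097 0.13332692] [3.13712109e+00 1.66536883e-01 8.00650527e-05] [ 8.24702153e-02 -1.62200440e-01  1.87478371e+00 -5.63390003e-05
  1.42896003e+00 -2.35940471e-02] [-0.27418693  0.16539888 -0.38730044] 0.033056878282596756
```

View pics/wrist4.png

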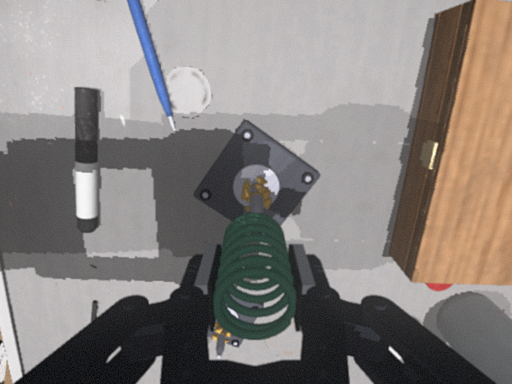

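View pics/all4.png

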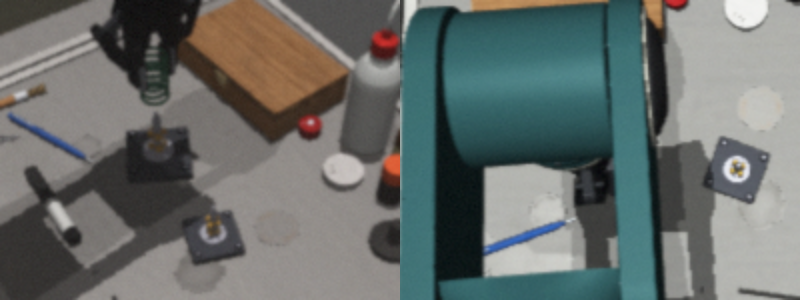

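```bash
python3 - <<'E'
from h import *
def big(fn,u0,v0,w,h,k,gain):
    b=load(fn)['img'][v0:v0+h,u0:u0+w,::-1].astype(float)*gain
    return cv2.resize(np.clip(b,0,255).astype(np.uint8),None,fx=k,fy=k,interpolation=cv2.INTER_CUBIC)
cv2.imwrite('pics/w4c.png',big('wrist4',190,110,140,140,4.2,1.8))
cv2.imwrite('pics/s4c.png',big('scene4',200,110,60,85,7,2))
f=load('wrist4');s=load('scene4')
c=(.5245,.069)
for z in (.018,.049,.08,.11): print(z,proj(f,(*c,z)),proj(s,(*c,z)))
E
```

```text
0.018 [253.53329728 190.01502558] [228.93029607 173.58328046]
0.049 [253.37928858 202.83160136] [228.33762607 164.81752119]
0.08 [253.18282959 219.19660879] [227.71588263 155.60660375]
0.11 [252.93342217 239.99778022] [227.08452491 146.23726968]
```

View pics/w4c.png

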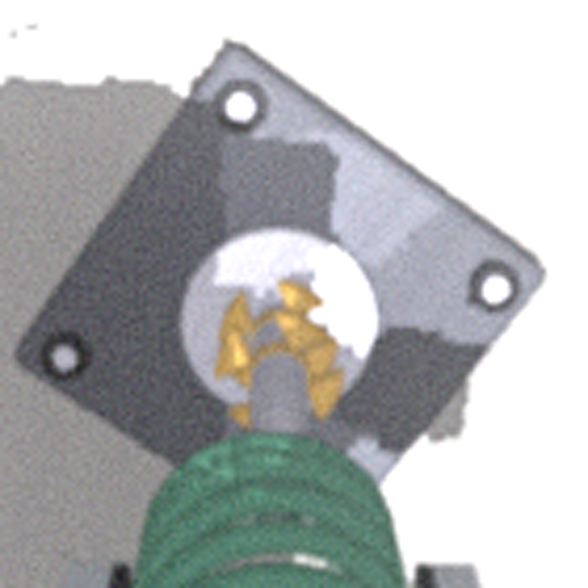

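View pics/s4c.png

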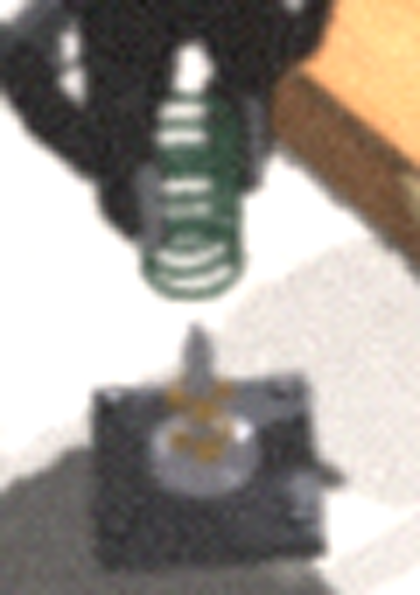

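```bash
python3 - <<'E'
from h import *
f=load('wrist4');s=load('scene4')
print(att(s)[:,0],att(f)[:,0])
def ext(f,c,r,z):
    P=np.array([proj(f,(c[0]+r*np.cos(a),c[1]+r*np.sin(a),z)) for a in np.linspace(0,6.28,60)]); return P.min(0).round(1),P.max(0).round(1)
for c in [(.5245,.069),(.5265,.069)]:
  print(c,'seat',ext(f,c,.0195,.018),ext(s,c,.0195,.018),'foot',ext(f,c,.0175,.11),ext(s,c,.0175,.11),'rod',proj(f,(*c,.08)),proj(s,(*c,.08)))
# bright seat mask in wrist; white + brass
print('meas seat wrist L,R,T', [190+(x+.5)/4.2-.5 for x in (181,380)],110+(228.5)/4.2-.5)
print('meas foot wrist T',110+432.5/4.2-.5)
print('scene seat L R B',[200+(x+.5)/7-.5 for x in (150,259)],110+498/7-.5,'tip',200+196/7-.5,110+322/7,'foot',[200+x/7-.5 for x in(142,245)],110+300/7-.5)
E
```

```text
[ 0.8149925  -0.57937372  0.01064551] [ 0.99431517  0.10646964 -0.00124731]
(0.5245, 0.069) seat (array([230.3, 167.4]), array([276.8, 211.6])) (array([221. , 167.9]), array([236.8, 179.4])) foot (array([222.2, 211.4]), array([283.7, 266.8])) (array([219.5, 141.1]), array([234.7, 151.5])) rod [253.18282959 219.19660879] [227.71588263 155.60660375]
(0.5265, 0.069) seat (array([232.7, 167.6]), array([279.2, 211.9])) (array([221.7, 167.6]), array([237.5, 179.1])) foot (array([225.7, 211.8]), array([287.2, 267.1])) (array([220.2, 140.7]), array([235.4, 151.2])) rod [256.21184399 219.49695177] [228.43258476 155.2663309 ]
meas seat wrist L,R,T [232.71428571428572, 280.0952380952381] 163.9047619047619
meas foot wrist T 212.47619047619048
scene seat L R B [221.0, 236.57142857142856] 180.64285714285714 tip 227.5 156.0 foot [219.78571428571428, 234.5] 152.35714285714286
```

Call:
step_arm:
  commands:
    - [0.0013,0.002,0,0,0,0]
    - [0,0,-0.011,0,0,0]
    - [0,0,-0.011,0,0,0]
    - [0,0,0,0,0,0]
    - [0,0,0,0,0,0]

```text
time_s: 8.25
tool_pos: [0.5255, 0.0714, 0.1107]
tcp_rot: [3.137, 0.168, -0.002]
wrist_force: [0.8, -0.4, -0.1]
grip_width: 0.0329
```

```bash
cat > lk.py <<'E'
import sys
from h import *
k=sys.argv[1]
for n in ['wrist','scene']: grab(n,n+k)
st=status.read_state(); print(st['time_s'],st['tool_pos'],st['tcp_rot'],st['joints'][5],st['wrist_force'],st['grip_width'])
def big(fn,u0,v0,w,h,k,gain):
    b=load(fn)['img'][v0:v0+h,u0:u0+w,::-1].astype(float)*gain
    return cv2.resize(np.clip(b,0,255).astype(np.uint8),(w*k,h*k),interpolation=cv2.INTER_CUBIC)
cv2.imwrite(f'pics/c{k}.png',np.hstack([big('wrist'+k,195,140,120,200,3,1.8),big('scene'+k,204,115,50,75,8,2)]))
E
python3 lk.py 5
```

```text
8.35 [0.5258291  0.07143258 0.11149884] [-3.13708731e+00 -1.67978602e-01 -3.03229972e-04] -0.02004440274961647 [-1.40310433  0.17940175 -0.8796525 ] 0.033429407157516196
```

View pics/c5.png

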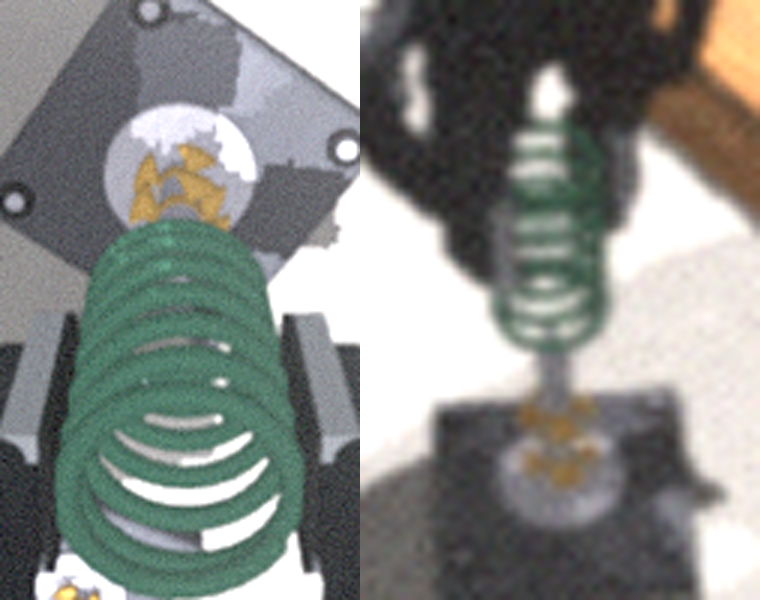

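```bash
python3 - <<'E'
from h import *
f=load('wrist5');s=load('scene5')
def ext(f,c,r,z):
    P=np.array([proj(f,(c[0]+r*np.cos(a),c[1]+r*np.sin(a),z)) for a in np.linspace(0,6.28,60)]); return P.min(0).round(1),P.max(0).round(1)
for c in [(.5258,.0714),(.5258,.0734)]:
  print(c,'seat',ext(f,c,.0195,.018),'foot',ext(f,c,.0175,.0877),ext(s,c,.0175,.0877),'top ring',ext(f,c,.0175,.1477),'rod',proj(s,(*c,.08)))
print('meas: seat L R T',[195+(x+.5)/3-.5 for x in (104,257)],140+103.5/3-.5,'foot T',140+220/3-.5,'topring LRB',[195+x/3-.5 for x in(56,303)],140+597/3-.5)
print('scene foot',[204+x/8-.5 for x in(132,250)],115+351/8-.5)
E
```

```text
(0.5258, 0.0714) seat (array([228.6, 174.8]), array([279.1, 222.4])) foot (array([222.6, 211.8]), array([284.1, 267.2])) (array([220. , 147.3]), array([234.9, 157.7])) top ring (array([208.1, 271.4]), array([297. , 344.5])) rod [227.63370164 154.79935352]
(0.5258, 0.0734) seat (array([228.8, 172.3]), array([279.4, 220.1])) foot (array([222.8, 208.4]), array([284.6, 264.3])) (array([219.5, 146.8]), array([234.5, 157.2])) top ring (array([208.4, 266.8]), array([297.8, 340.7])) rod [227.17804494 154.31224552]
meas: seat L R T [229.33333333333334, 280.3333333333333] 174.0 foot T 212.83333333333331 topring LRB [213.16666666666666, 295.5] 338.5
scene foot [220.0, 234.75] 158.375
```

Call:
step_arm:
  commands:
    - [0,0.0003,-0.003,0,0,0]
    - [0,0,-0.003,0,0,0]
    - [0,0,-0.003,0,0,0]
    - [0,0,-0.003,0,0,0]
    - [0,0,0,0,0,0]

```text
time_s: 8.85
tool_pos: [0.5255, 0.0717, 0.0987]
tcp_rot: [3.137, 0.168, -0.001]
wrist_force: [0.2, 0.3, -1.7]
grip_width: 0.0331
```

Call:
step_arm:
  commands:
    - [0,0,-0.002,0,0,0]
    - [0,0,-0.002,0,0,0]
    - [0,0,-0.002,0,0,0]
    - [0,0,0,0,0,0]

```text
time_s: 9.25
tool_pos: [0.5256, 0.0717, 0.093]
tcp_rot: [-3.137, -0.168, 0.001]
wrist_force: [-0.2, 1.0, 0.1]
grip_width: 0.0329
```

Call:
step_arm:
  commands:
    - [0,0,-0.002,0,0,0]
    - [0,0,-0.002,0,0,0]
    - [0,0,-0.002,0,0,0]
    - [0,0,0,0,0,0]

```text
time_s: 9.65
tool_pos: [0.5256, 0.0717, 0.087]
tcp_rot: [-3.137, -0.168, 0.001]
wrist_force: [0.2, -0.1, -0.2]
grip_width: 0.033
```

Call:
step_arm:
  commands:
    - [0,0,-0.002,0,0,0]
    - [0,0,-0.002,0,0,0]
    - [0,0,-0.002,0,0,0]
    - [0,0,-0.002,0,0,0]
    - [0,0,0,0,0,0]
    - [0,0,0,0,0,0]

```text
time_s: 10.25
tool_pos: [0.5257, 0.0717, 0.0793]
tcp_rot: [3.137, 0.168, -0.0]
wrist_force: [0.2, -1.6, 0.3]
grip_width: 0.0329
```

```bash
python3 lk.py 6
```

```text
10.35 [0.52577462 0.07176512 0.07940473] [-3.13709002e+00 -1.68115013e-01 -1.91251425e-04] -0.019491298070980732 [-0.06512752 -0.74817982 -0.25496337] 0.032831756326144844
```

View pics/c6.png

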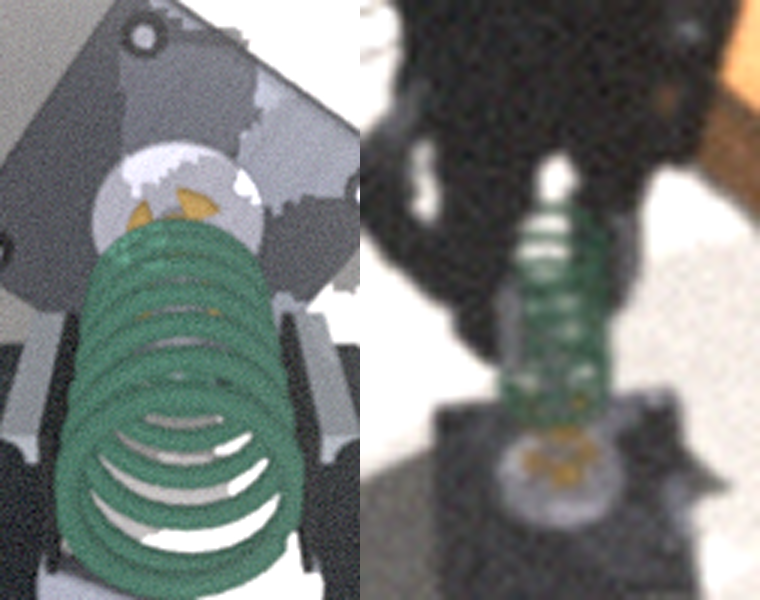

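Call:
step_arm:
  commands:
    - [0,0,-0.001,0,0,0]
    - [0,0,-0.001,0,0,0]
    - [0,0,-0.001,0,0,0]
    - [0,0,-0.001,0,0,0]
    - [0,0,-0.0005,0,0,0]
    - [0,0,-0.0005,0,0,0]

```text
time_s: 10.95
tool_pos: [0.5257, 0.0717, 0.0742]
tcp_rot: [-3.137, -0.168, 0.0]
wrist_force: [0.5, 0.6, 0.1]
grip_width: 0.033
```

Call:
step_arm:
  commands:
    - [0,0,-0.0005,0,0,0]
    - [0,0,-0.0005,0,0,0]

```text
time_s: 11.15
tool_pos: [0.5257, 0.0717, 0.0733]
tcp_rot: [-3.137, -0.168, -0.0]
wrist_force: [-0.4, -0.7, -1.0]
grip_width: 0.0329
```

Call:
step_arm:
  commands:
    - [0,0,-0.0005,0,0,0]
    - [0,0,-0.0005,0,0,0]

```text
time_s: 11.35
tool_pos: [0.5258, 0.0717, 0.0725]
tcp_rot: [-3.137, -0.168, -0.0]
wrist_force: [-0.3, -0.3, 2.7]
grip_width: 0.0331
```

Call:
step_arm:
  commands:
    - [0,0,-0.0005,0,0,0]
    - [0,0,-0.0005,0,0,0]

```text
time_s: 11.55
tool_pos: [0.5259, 0.0718, 0.0719]
tcp_rot: [3.137, 0.168, 0.001]
wrist_force: [-2.6, -0.2, 9.1]
grip_width: 0.0329
```

Call:
step_arm:
  commands:
    - [0,0,0,0,0,0.05]
    - [0,0,0,0,0,0.05]
    - [0,0,0,0,0,0.05]

```text
time_s: 11.85
tool_pos: [0.5259, 0.0714, 0.0719]
tcp_rot: [3.115, 0.406, 0.0]
wrist_force: [-2.7, -2.5, 7.3]
grip_width: 0.033
```

Call:
step_arm:
  commands:
    - [0,0,0,0,0,0.05]
    - [0,0,0,0,0,0.05]
    - [0,0,0,0,0,0.05]

```text
time_s: 12.15
tool_pos: [0.526, 0.0714, 0.0719]
tcp_rot: [3.075, 0.638, 0.001]
wrist_force: [-1.4, -3.6, 6.1]
grip_width: 0.0331
```

Call:
step_arm:
  commands:
    - [0,0,-0.0002,0,0,0.05]
    - [0,0,0,0,0,0.05]
    - [0,0,0,0,0,0.05]

```text
time_s: 12.45
tool_pos: [0.5261, 0.0715, 0.0717]
tcp_rot: [3.019, 0.866, 0.001]
wrist_force: [-0.8, -1.1, 2.9]
grip_width: 0.033
```

Call:
step_arm:
  commands:
    - [0,0,0,0,0,0.05]
    - [0,0,0,0,0,0.05]
    - [0,0,0,0,0,0.05]

```text
time_s: 12.75
tool_pos: [0.5259, 0.0717, 0.0714]
tcp_rot: [2.946, 1.09, 0.001]
wrist_force: [0.1, 0.7, 3.0]
grip_width: 0.0332
```

Call:
step_arm:
  commands:
    - [0,0,-0.0005,0,0,0]
    - [0,0,-0.0005,0,0,0]

```text
time_s: 12.95
tool_pos: [0.526, 0.0719, 0.0705]
tcp_rot: [-2.948, -1.085, -0.001]
wrist_force: [0.8, 2.5, 0.8]
grip_width: 0.0328
```

In the notch: the tool followed down and the force fell. I'll keep descending in small steps.

Call:
step_arm:
  commands:
    - [0,0,-0.0005,0,0,0]
    - [0,0,-0.0005,0,0,0]
    - [0,0,-0.0005,0,0,0]
    - [0,0,0,0,0,0]

```text
time_s: 13.35
tool_pos: [0.5256, 0.0724, 0.0685]
tcp_rot: [-2.946, -1.086, -0.0]
wrist_force: [-0.9, 7.6, 1.7]
grip_width: 0.033
```

Call:
step_arm:
  commands:
    - [0,0,-0.0005,0,0,0]
    - [0,0,-0.0005,0,0,0]
    - [0,0,-0.0005,0,0,0]
    - [0,0,-0.0005,0,0,0]

```text
time_s: 13.75
tool_pos: [0.5255, 0.0723, 0.0664]
tcp_rot: [-2.947, -1.086, 0.0]
wrist_force: [-1.0, 5.5, 0.1]
grip_width: 0.0332
```

Call:
step_arm:
  commands:
    - [0,0.0005,-0.0005,0,0,0]
    - [0,0,-0.0005,0,0,0]
    - [0,0,-0.0005,0,0,0]
    - [0,0,-0.0005,0,0,0]

```text
time_s: 14.15
tool_pos: [0.5256, 0.0721, 0.0643]
tcp_rot: [2.947, 1.087, -0.001]
wrist_force: [-0.5, -0.3, -1.1]
grip_width: 0.0331
```

Call:
step_arm:
  commands:
    - [0,0,-0.0005,0,0,0]
    - [0,0,-0.0005,0,0,0]
    - [0,0,-0.0005,0,0,0]
    - [0,0,-0.0005,0,0,0]

```text
time_s: 14.55
tool_pos: [0.5258, 0.0722, 0.0626]
tcp_rot: [2.947, 1.087, 0.0]
wrist_force: [0.9, -1.1, 0.0]
grip_width: 0.0332
```

Call:
step_arm:
  commands:
    - [0,0,-0.0005,0,0,0]
    - [0,0,-0.0005,0,0,0]
    - [0,0,-0.0005,0,0,0]
    - [0,0,-0.0005,0,0,0]

```text
time_s: 14.95
tool_pos: [0.5257, 0.0722, 0.0605]
tcp_rot: [-2.947, -1.088, 0.0]
wrist_force: [0.1, -0.3, -0.7]
grip_width: 0.0326
```

Call:
step_arm:
  commands:
    - [0,0,-0.001,0,0,0]
    - [0,0,-0.001,0,0,0]
    - [0,0,-0.001,0,0,0]
    - [0,0,-0.001,0,0,0]
    - [0,0,-0.001,0,0,0]
    - [0,0,-0.001,0,0,0]
    - [0,0,0,0,0,0]

```text
time_s: 15.65
tool_pos: [0.5256, 0.0722, 0.0544]
tcp_rot: [-2.947, -1.087, 0.0]
wrist_force: [-0.4, 0.0, -0.7]
grip_width: 0.0332
```

Call:
step_arm:
  commands:
    - [0,0,-0.0005,0,0,0]
    - [0,0,-0.0005,0,0,0]
    - [0,0,-0.0005,0,0,0]

```text
time_s: 15.95
tool_pos: [0.5257, 0.0722, 0.0531]
tcp_rot: [-2.947, -1.088, -0.0]
wrist_force: [0.3, -0.3, -0.3]
grip_width: 0.0332
```

Call:
step_arm:
  commands:
    - [0,0,-0.0005,0,0,0]
    - [0,0,-0.0005,0,0,0]

```text
time_s: 16.15
tool_pos: [0.5257, 0.0722, 0.0521]
tcp_rot: [2.947, 1.088, -0.0]
wrist_force: [-0.0, -0.3, -0.4]
grip_width: 0.033
```

Call:
step_arm:
  commands:
    - [0,0,-0.0005,0,0,0]
    - [0,0,-0.0005,0,0,0]

```text
time_s: 16.35
tool_pos: [0.5258, 0.0723, 0.0511]
tcp_rot: [-2.947, -1.088, -0.0]
wrist_force: [-0.0, 0.7, 0.6]
grip_width: 0.033
```

Call:
step_arm:
  commands:
    - [0,0,-0.0005,0,0,0]
    - [0,0,-0.0005,0,0,0]

```text
time_s: 16.55
tool_pos: [0.5258, 0.0724, 0.0502]
tcp_rot: [-2.947, -1.088, -0.001]
wrist_force: [-0.3, 2.2, 0.0]
grip_width: 0.0331
```

Call:
step_arm:
  commands:
    - [0,0,-0.0005,0,0,0]
    - [0,0,-0.0005,0,0,0]

```text
time_s: 16.75
tool_pos: [0.5258, 0.0725, 0.0492]
tcp_rot: [-2.947, -1.087, -0.001]
wrist_force: [0.1, 4.9, 1.8]
grip_width: 0.033
```

Call:
step_arm:
  commands:
    - [0,0,-0.0005,0,0,0]
    - [0,0,-0.0005,0,0,0]

```text
time_s: 16.95
tool_pos: [0.5258, 0.0725, 0.0482]
tcp_rot: [-2.947, -1.088, -0.0]
wrist_force: [-1.3, 5.8, 2.6]
grip_width: 0.0327
```

Call:
step_arm:
  commands:
    - [0,0.0005,0,0,0,0]
    - [0,0,0,0,0,0]

```text
time_s: 17.15
tool_pos: [0.5256, 0.0727, 0.0479]
tcp_rot: [2.947, 1.088, -0.001]
wrist_force: [-0.6, 3.9, 0.8]
grip_width: 0.0331
```

```bash
python3 lk.py 7
```

```text
17.25 [0.52564582 0.07269304 0.04797902] [ 2.94731214e+00  1.08759634e+00 -4.09317767e-04] -0.6176051374627543 [-0.3524662   3.52090087 -1.11298101] 0.03263492175016901
```

View pics/c7.png

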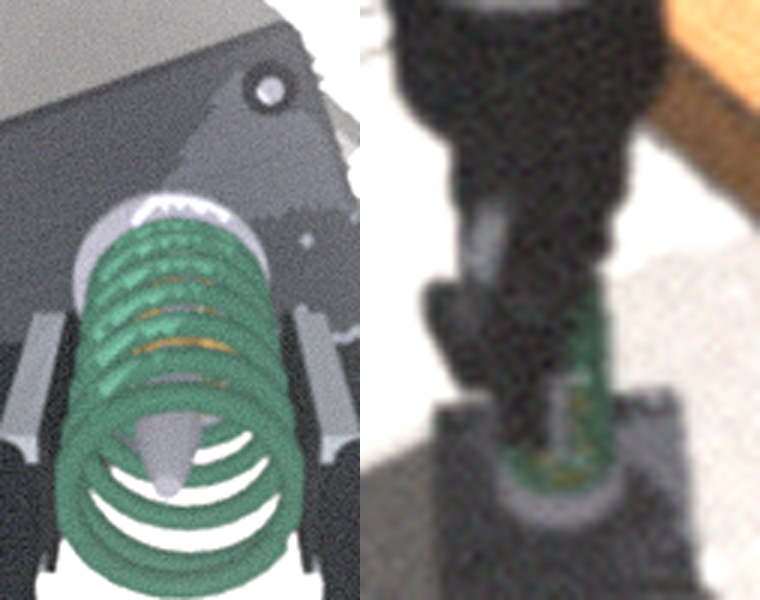

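Call:
step_arm:
  commands:
    - [0,0.0003,-0.0005,0,0,0]
    - [0,0,-0.0005,0,0,0]
    - [0,0,-0.0005,0,0,0]

```text
time_s: 17.55
tool_pos: [0.5257, 0.0729, 0.0466]
tcp_rot: [2.947, 1.087, -0.0]
wrist_force: [-0.4, 0.8, 1.6]
grip_width: 0.0329
```

Call:
step_arm:
  commands:
    - [0,0,-0.0005,0,0,0]
    - [0,0,-0.0005,0,0,0]
    - [0,0,-0.0005,0,0,0]

```text
time_s: 17.85
tool_pos: [0.5257, 0.0729, 0.0449]
tcp_rot: [2.947, 1.087, -0.0]
wrist_force: [0.2, 1.0, -0.7]
grip_width: 0.033
```

Call:
step_arm:
  commands:
    - [0,0,-0.0005,0,0,0]
    - [0,0,-0.0005,0,0,0]
    - [0,0,-0.0005,0,0,0]

```text
time_s: 18.15
tool_pos: [0.5257, 0.073, 0.0435]
tcp_rot: [2.947, 1.088, -0.0]
wrist_force: [-0.1, -0.2, -0.2]
grip_width: 0.0327
```

Call:
step_arm:
  commands:
    - [0,0,-0.0005,0,0,0]
    - [0,0,-0.0005,0,0,0]

```text
time_s: 18.35
tool_pos: [0.5257, 0.073, 0.0425]
tcp_rot: [-2.947, -1.088, 0.0]
wrist_force: [-1.0, -0.1, -1.0]
grip_width: 0.0327
```

Call:
step_arm:
  commands:
    - [0,0,-0.0005,0,0,0]
    - [0,0,-0.0005,0,0,0]

```text
time_s: 18.55
tool_pos: [0.5259, 0.073, 0.0419]
tcp_rot: [2.947, 1.088, 0.0]
wrist_force: [-3.0, -1.1, 5.2]
grip_width: 0.0331
```

Call:
step_arm:
  commands:
    - [0,0,-0.0005,0,0,0]
    - [0,0,-0.0005,0,0,0]

```text
time_s: 18.75
tool_pos: [0.526, 0.0729, 0.0417]
tcp_rot: [2.947, 1.087, 0.001]
wrist_force: [-7.0, -2.6, 17.1]
grip_width: 0.0331
```

Call:
step_arm:
  commands:
    - [0,0,0.0005,0,0,0]
    - [0,0,0,0,0,0]

```text
time_s: 18.95
tool_pos: [0.5259, 0.073, 0.0418]
tcp_rot: [2.947, 1.088, 0.001]
wrist_force: [-3.2, -1.2, 7.7]
grip_width: 0.0331
```

Call:
step_arm:
  commands:
    - [0,0,0,0,0,0]
    - [0,0,0,0,0,0]
    - [0,0,0,0,0,0]
    - [0,0,0,0,0,0]
    - [0,0,0,0,0,0]
    - [0,0,0,0,0,0]
    - [0,0,0,0,0,0]
    - [0,0,0,0,0,0]
  jaw: -1

```text
time_s: 19.75
tool_pos: [0.5257, 0.073, 0.0411]
tcp_rot: [2.947, 1.088, -0.0]
wrist_force: [0.1, -0.4, -0.2]
grip_width: 0.0854
```

```bash
python3 lk.py 8
```

```text
19.85 [0.5257207  0.07301973 0.04110074] [ 2.94733114e+00  1.08757341e+00 -4.00454625e-05] -0.6170461892585445 [0.24122356 0.53853188 0.35727724] 0.0854526792745165
```

View pics/c8.png

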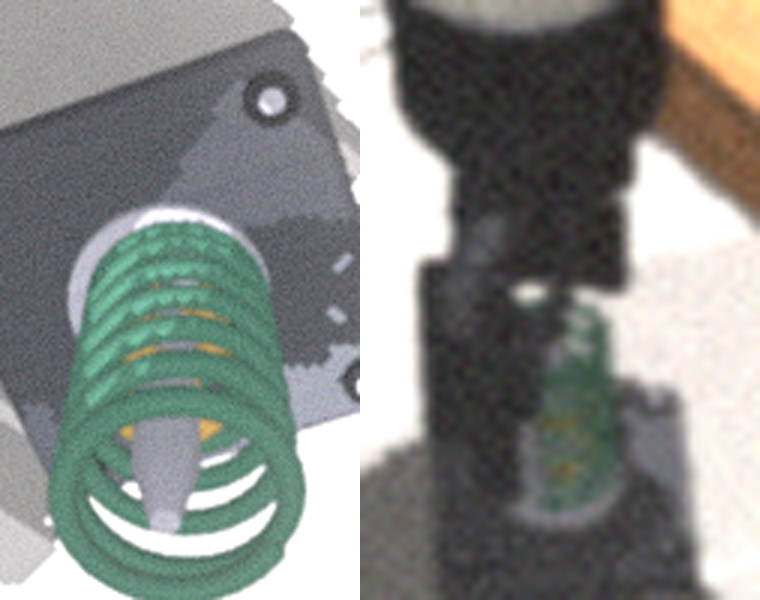

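Call:
step_arm:
  commands:
    - [0,0,0.01,0,0,0]
    - [0,0,0.02,0,0,0]
    - [0,0,0.02,0,0,0]
    - [0,0,0.025,0,0,0]
    - [0,0,0.03,0,0,0]
    - [0,0,0.03,0,0,0]
    - [0,0,0,0,0,0]
    - [0,0,0,0,0,0]
    - [0,0,0,0,0,0]

```text
time_s: 20.75
tool_pos: [0.5254, 0.073, 0.1754]
tcp_rot: [-2.947, -1.087, 0.002]
wrist_force: [-0.5, 0.1, -0.4]
grip_width: 0.0855
```

```bash
python3 lk.py 9; python3 - <<'E'
from h import *
f=load('wrist9');s=load('scene9')
b=cv2.imread('pics/wrist9.png'); c=cv2.resize(b[100:250,180:330],(400,400),interpolation=cv2.INTER_CUBIC)
d=cv2.resize(cv2.imread('pics/scene9.png')[120:195,190:265],(400,400),interpolation=cv2.INTER_CUBIC)
cv2.imwrite('pics/e9.png',np.clip(np.hstack([c,d]).astype(float)*1.8,0,255))
def ext(f,c,r,z):
    P=np.array([proj(f,(c[0]+r*np.cos(a),c[1]+r*np.sin(a),z)) for a in np.linspace(0,6.28,60)]); return P.min(0),P.max(0)
C=(.5262,.0722)
for n,r,z in [('seat',.0195,.018),('foot',.0175,.020),('top',.0175,.076)]:
  w=[((e-[180,100])*400/150).round() for e in ext(f,C,r,z)]; q=[((e-[190,120])*400/75+[400,0]).round() for e in ext(s,C,r,z)]
  print(n,w,q)
E
```

```text
20.85 [0.52532344 0.07297681 0.17508234] [-2.94697534e+00 -1.08739535e+00  2.47438457e-03] -0.6170253710787804 [-0.21258738  0.57134881  0.02238148] 0.08530765944321247
seat [array([142., 153.]), array([250., 257.])] [array([565., 250.]), array([649., 311.])]
foot [array([147., 160.]), array([244., 254.])] [array([569., 250.]), array([644., 305.])]
top [array([136., 202.]), array([254., 313.])] [array([561., 163.]), array([640., 219.])][ WARN:0@0.527] global loadsave.cpp:1063 imwrite_ Unsupported depth image for selected encoder is fallbacked to CV_8U.
```

View pics/e9.png

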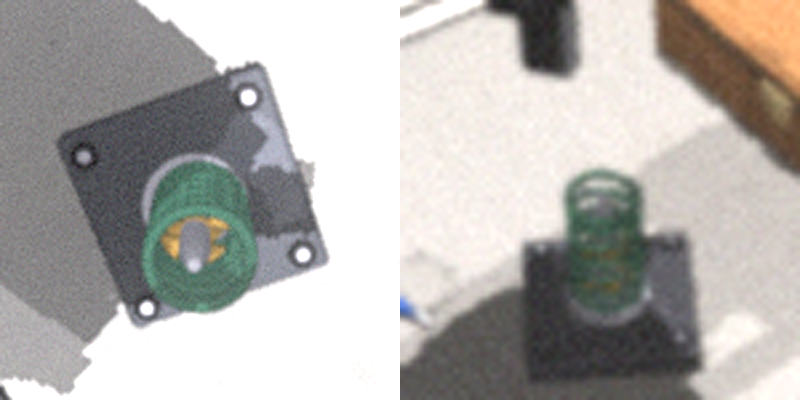

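```bash
python3 - <<'E'
from h import *
print(manip.sign_off()); print(status.read_state()['time_s'])
E
```

```text
the job is handed in; nothing more can be done
None
the job is handed in; nothing more can be done
```

I threaded the spring over the larger stand's rod and worked it down past both collars onto the seat. I then released it, raised the gripper clear and handed the job in at about 21 s; no verdict was reported.

**Upper collar:** the hook snagged at about 9 N. I twisted it about 0.6 rad under light pressure, and it dropped into a notch.

**Lower collar:** the hook went straight through a notch with no twist. The largest sideways force there was about 6 N.

**Seating:** the wrist force peaked at about 17 N as it met the seat. The tool had gone down 30.5 mm since first touching the upper collar, against an expected 31 mm.

**Last checks:** the last wrist and scene pictures show the spring upright round the rod, its lower end on the bright disc. By my reading its foot is about 1 mm off centre. The robot reads no contact force.

**Disagreements and gaps:**
- The cameras disagreed by 2–4 mm on absolute positions, so I aligned the spring to the rod by comparing the two within the same pictures.
- I did not re-measure the bystanders. The arm never worked near them.

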